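# Run a pick along the board-edge slot to release a board from its test fixture

### The arm

A 6-joint arm with a two-finger parallel gripper is mounted at the origin on a cart in front of the work surface, level with it; the furniture and walls round the work are solid. World frame = base frame: x ahead of the robot, y to its left, z up, the work surface at z = 0. Lengths are in m, angles in degrees, forces in N, time in s.
With the tool pointing down it reaches from about 0.325 to 0.775 m from the base axis. Payload 5.5 kg.
Tool frame: the origin (TCP) lies at the centre of the arm's flange, where the gripper is bolted on; the fingertips stand 182 mm ahead of it and the grasp point (between the pads) lies 163 mm ahead of it; z points along the fingers, y is the line along which they close (so a half turn about z gives the same grasp; the last joint's range is limited). The gripper opens to 88 mm and grips with 3 to 60 N. Pads are 20 mm wide; open, the fingers measure 115 mm over their backs; the gripper's body (75 mm by 178 mm) begins 61 mm behind the grasp point.
Start: joints at [63.386, 5.22, 70.514, -0, 104.267, -3.249], TCP at [0.238, 0.551, 0.405] pointing down, gripper open.
Joint ranges: [-164.24, 164.24], [-49.07, 125.15], [9.68, 141.18], [-86.29, 266.29], [3.28, 154.24], [-151.56, 151.56]. Speed limits (degrees/s): [147.25, 147.25, 172.46, 180, 180, 180].

### API

Orientations are given as [roll, pitch, yaw] about the fixed x, y, z axes, in that order (R = Rz(yaw) Ry(pitch) Rx(roll)).
In Python, from station import r gives the robot as it stands. The module is installed in compiled form; this text tells all that it offers. Calls block until the motion is done:
- r.reach(position, orientation): joint-space move of the TCP to a pose.
- r.servo_line(position, rotation=None, speed=0.15): straight line of the TCP; rotation=None keeps the orientation; speed is the mean speed in m/s.
- r.move_joints(angles): joint-space move.
- r.let_go() and r.grab(squeeze=None): open the fingers fully, or close them until they stop; squeeze is the grip in N (None keeps the last).
- r.wait(seconds).
- r.inverse_kinematics(position, orientation): joint angles nearest the present ones, or None.
- r.sense(): the state.
- r.snapshot(name): name is "scene" or "top"; returns a dict with "frame" (420x560x3 uint8, red, green, blue), "fx", "fy", "cx", "cy" (pixels), "dist_coeffs" ([k1, k2, p1, p2, k3] as OpenCV has them; the pictures are not rectified), "R" (3x3) and "t" (3): a world point X has camera coordinates R X + t. Camera axes: x right, y down, z forward; pixel columns grow to the right and rows downward; lengths in m; the calibration is good to about 2 mm. A picture is of the moment at which its call begins. There is no depth.
A pose or a line that the arm cannot do raises r.IKError and nothing moves.
- r.hand_in(): hands the job in; it is judged then, once.
The state is a dict: "clock": time; "joints": joint angles; "joint_vel": joint speeds; "joint_torque": joint torques, N m; "tcp_pos": TCP position; "orientation": TCP orientation; "contact_force": force on the tool from outside, world axes, zero at the start; "torque": the same for the moment, N m; "opening": finger opening in m; "gripper_force": force on a finger pad.
Only numpy, scipy, OpenCV 4.12 (cv2) and the standard library are available. Lean on these libraries where they do the work, as an engineer would, in place of code of your own. Each camera call takes 0.05 s, during which the arm holds its last target. There are 200 camera calls.

### The job

The circuit board in the test fixture is held down by five swivel clips along the slot at its edge. Take the square-handled steel pick from the tool stand, set its point in the flared mouth of the slot and draw it slowly (about 3 cm a second), without forcing, along the whole slot in one pass, the point staying down in the slot until the last clip has swung clear and the board has risen on its springs; then put the pick back upright, fully down, in its hole in the stand. Touch the fixture with the pick only, and leave the can, bottle, case and pot round about where they stand.

Things in the scene. Friction and masses are not known exactly. Their poses are not given: they have to be found in the camera images.
- fixture: Test fixture, fixed on the bench: base plate 172 x 212 mm (its x by y), raised aluminium deck with its top at z = 20 mm, a green circuit board on it. Origin on the bench under its middle, z up. In the deck a slot 8 mm wide, floor z = 12 mm, runs along two sides of the board, straight between the points slot_0 to slot_5. Two pillars 13 mm thick, top z = 70 mm, at x, y = (-68, 84) and (70, -94) mm.
- slot_0 (a point): Slot centre line, at floor height (12 mm above the bench): the open flared mouth (18 mm wide, narrowing to 8 mm within 14 mm) where the run starts. At fixture x, y = (-52, -92) mm; axes as the fixture's.
- slot_1 (a point): Slot centre line, at floor height (12 mm above the bench): bend 1 of the slot. At fixture x, y = (-52, -10) mm; axes as the fixture's.
- slot_2 (a point): Slot centre line, at floor height (12 mm above the bench): bend 2 of the slot. At fixture x, y = (-30, 12) mm; axes as the fixture's.
- slot_3 (a point): Slot centre line, at floor height (12 mm above the bench): bend 3 of the slot. At fixture x, y = (-30, 56) mm; axes as the fixture's.
- slot_4 (a point): Slot centre line, at floor height (12 mm above the bench): bend 4 of the slot. At fixture x, y = (-16, 70) mm; axes as the fixture's.
- slot_5 (a point): Slot centre line, at floor height (12 mm above the bench): the plain open end where the run finishes. At fixture x, y = (60, 70) mm; axes as the fixture's.
- clip_0 (a joint): First clip along the slot: flat steel bar 8 mm wide, at z = 23 to 26 mm, reaching 20 mm from its pivot at fixture (-63, -66) mm, 11 mm outside the slot's centre line, over slot and board edge. Rad: about 0 across the slot, holding the board; grows as its end is pushed along the slot away from the mouth, to a stop at 1.5; clear of the board beyond 0.7. Light friction (1 N) holds it.
- clip_1 (a joint): Second clip along the slot: flat steel bar 8 mm wide, at z = 23 to 26 mm, reaching 20 mm from its pivot at fixture (-63, -36) mm, 11 mm outside the slot's centre line, over slot and board edge. Rad: about 0 across the slot, holding the board; grows as its end is pushed along the slot away from the mouth, to a stop at 1.5; clear of the board beyond 0.7. Light friction (1 N) holds it.
- clip_2 (a joint): Third clip along the slot: flat steel bar 8 mm wide, at z = 23 to 26 mm, reaching 20 mm from its pivot at fixture (-41, 30) mm, 11 mm outside the slot's centre line, over slot and board edge. Rad: about 0 across the slot, holding the board; grows as its end is pushed along the slot away from the mouth, to a stop at 1.5; clear of the board beyond 0.7. Light friction (1 N) holds it.
- clip_3 (a joint): Fourth clip along the slot: flat steel bar 8 mm wide, at z = 23 to 26 mm, reaching 20 mm from its pivot at fixture (-2, 81) mm, 11 mm outside the slot's centre line, over slot and board edge. Rad: about 0 across the slot, holding the board; grows as its end is pushed along the slot away from the mouth, to a stop at 1.5; clear of the board beyond 0.7. Light friction (1 N) holds it.
- clip_4 (a joint): Fifth clip along the slot: flat steel bar 8 mm wide, at z = 23 to 26 mm, reaching 20 mm from its pivot at fixture (30, 81) mm, 11 mm outside the slot's centre line, over slot and board edge. Rad: about 0 across the slot, holding the board; grows as its end is pushed along the slot away from the mouth, to a stop at 1.5; clear of the board beyond 0.7. Light friction (1 N) holds it.
- board (a joint): Height of the circuit board on its spring pins, m: 0 held down, 0.005 fully risen, which it does by itself once no clip covers its edge. Held, its top is 22.8 mm above the bench (parts on it up to 6 mm higher); its edge lies 5.3 mm inside the slot's centre line.
- pick: Loose pointed pick, 116 mm, 50 g, standing point down in one of the stand's holes. Origin at the point, z up the tool. Round steel shank 4 mm thick, tapered over the last 9 mm; collar 16 mm wide at z = 44 to 49 mm; square black handle 12 x 12 mm, faces along x and y, z = 49 to 113 mm. In the stand the collar rests on the stand's top, the point 8 mm above the bench.
- stand: Light wooden tool stand, fixed, a block 52 x 164 x 52 mm (its x, y, z), origin under its middle. Three blind holes 10.5 mm wide (chamfer 1.8 mm), 47 mm deep, at y = -50, 0 and +50 mm. One holds the pick, the others screwdrivers standing handle up (round handles to 14 mm thick, reaching 88 mm above the stand), which are fixed.
- stand_hole_0 (a point): Mouth of the stand's hole at stand y = -50 mm, on its top (52 mm above the bench).
- stand_hole_1 (a point): Mouth of the stand's middle hole, on its top.
- stand_hole_2 (a point): Mouth of the stand's hole at stand y = +50 mm, on its top.
- solvent_can: Bystander, loose: flat square litre can 60 x 100 x 190 mm with a screw cap, origin under its middle.
- pump_bottle: Bystander, loose: white bottle with a steel pump cup, 69 mm wide, 118 mm high, origin under its middle.
- bit_case: Bystander, loose: flat closed plastic case 83 x 130 x 28 mm, origin under its middle.
- paste_pot: Bystander, loose: small round screw pot, 40 mm wide, 22 mm high, origin under its middle.

How it is judged (in metres and radians):
On the way, in this order (a step that is already met when the one before it is completed fails the run):
1. the pick is drawn up out of the stand (height (world z) of pick above 0.062 m), for 0.1 s.
2. the pick's point is down in the slot's flared mouth (horizontal distance between pick and slot_0 below 0.02 m and z of pick in the frame of fixture below 0.0195 m), for 0.1 s.
3. the first clip is swung clear with the point in the slot (value of joint clip_0 above 0.9 rad and z of pick in the frame of fixture below 0.0195 m), for 0.05 s.
4. the second clip is swung clear with the point in the slot (value of joint clip_1 above 0.9 rad and z of pick in the frame of fixture below 0.0195 m), for 0.05 s.
5. the third clip is swung clear with the point in the slot (value of joint clip_2 above 0.9 rad and z of pick in the frame of fixture below 0.0195 m), for 0.05 s.
6. the fourth clip is swung clear with the point in the slot (value of joint clip_3 above 0.9 rad and z of pick in the frame of fixture below 0.0195 m), for 0.05 s.
7. the fifth clip is swung clear with the point in the slot (value of joint clip_4 above 0.9 rad and z of pick in the frame of fixture below 0.0195 m), for 0.05 s.
8. the point is lifted out of the slot and the board has risen (value of joint board above 0.004 m and z of pick in the frame of fixture above 0.03 m), for 0.1 s.
At the end, for the whole second after the job is handed in: The board is risen by more than 4 mm, all five clips are turned beyond 0.9 rad, and the pick stands at rest upright (within 0.12 rad) in a hole of the stand, its point within 6 mm of the hole's axis and less than 12 mm above the bench (value of joint board above 0.004 m and value of joint each of clip_0, clip_1, clip_2, clip_3, clip_4 above 0.9 rad and (horizontal distance between pick and stand_hole_0 below 0.006 m or horizontal distance between pick and stand_hole_1 below 0.006 m or horizontal distance between pick and stand_hole_2 below 0.006 m) and z of pick in the frame of stand below 0.012 m and angle between pick's own z axis and vertical below 0.12 rad and linear speed of pick below 0.02 m/s); the robot touches nothing.
It fails at once if between the first and the last clip the point rises out of the slot ((value of joint clip_0 above 0.6 rad and not (value of joint clip_4 above 0.9 rad)) and z of pick in the frame of fixture above 0.022 m).
It fails at once if between the first and the last clip the pick moves faster than 10 cm/s ((value of joint clip_0 above 0.6 rad and not (value of joint clip_4 above 0.9 rad)) and linear speed of pick above 0.1 m/s).
It fails at once if the pick is pressed on the fixture with more than 25 N (contact force between pick and fixture above 25 N).
It fails at once if the gripper touches the fixture with more than 2 N (contact force between the arm and fixture above 2 N).
It fails at once if a bystander (can, bottle, case or pot) is shifted more than 20 mm or tipped (distance of any of solvent_can, pump_bottle, bit_case, paste_pot from where it was at the start of the episode above 0.02 m or angle between any of solvent_can, pump_bottle, bit_case, paste_pot's own z axis and vertical above 0.3 rad).
It also fails if it takes over 69 s, if anything falls off the work surface, if the arm or the gripper's body presses on something with over 40 N, if the wrist force passes 120 N, or if a joint passes its speed limit or range.

## Working session

There is one attempt and no reset: what is moved stays moved. The work goes in short steps, each a Python script; the robot and the scene stay as the last script left them, time stands still between calls to the robot, and variables do not carry over. Pictures are saved under pics/ and viewed, at most 10 in all, crops included, and the job is handed in when it is done.

```bash
mkdir -p pics; python3 - <<'E'
from station import r
import cv2,pickle
for n in("scene","top"):
    s=r.snapshot(n); pickle.dump(s,open(n+".pkl","wb"))
    cv2.imwrite(f"pics/{n}0.png",s["frame"][:,:,::-1])
    print(n,s["fx"],s["fy"],s["cx"],s["cy"],s["dist_coeffs"],s["R"],s["t"])
print(r.sense())
E
```

```text
scene 402.96948571457756 402.96948571457756 278.72010085522953 210.34792096367391 [-0.04261447  0.          0.          0.          0.        ] [[ 0.89379023 -0.44834651  0.01115528]
 [-0.2378742  -0.49500122 -0.83569711]
 [ 0.38020376  0.74428435 -0.54907732]] [-0.384034    0.24842768  1.03570747]
top 424.3585223793986 424.3585223793986 284.48817950203426 215.9739645323443 [0.01789634 0.         0.         0.         0.        ] [[-7.76664210e-04 -9.99935528e-01 -1.13285498e-02]
 [-9.80346098e-01  2.99629256e-03 -1.97262641e-01]
 [ 1.97283867e-01  1.09526928e-02 -9.80285221e-01]] [0.14371739 0.50980553 1.08475499]
{'clock': 0.1, 'joints': array([ 6.33865509e+01,  5.25966805e+00,  7.05730539e+01, -1.59326456e-03,
        1.04266980e+02, -3.24978704e+00]), 'joint_vel': array([-0.02980292, -0.04515523, -0.18928167, -0.01497521, -0.06223439,
       -0.08988114]), 'joint_torque': array([ 2.23947187e-03, -4.47858417e+01, -4.07569098e+01,  6.99372939e-02,
        2.85141746e-02, -9.35813569e-05]), 'tcp_pos': array([0.2379823 , 0.55084921, 0.40362953]), 'orientation': array([-1.79900371e+02, -4.10966259e-03,  1.56635943e+02]), 'contact_force': array([-0.47673384,  0.08970118,  0.14550762]), 'torque': array([-0.05765324, -0.01982759,  0.0398286 ]), 'gripper_force': 0.0, 'opening': 0.0880441044643924}
```

View pics/scene0.png

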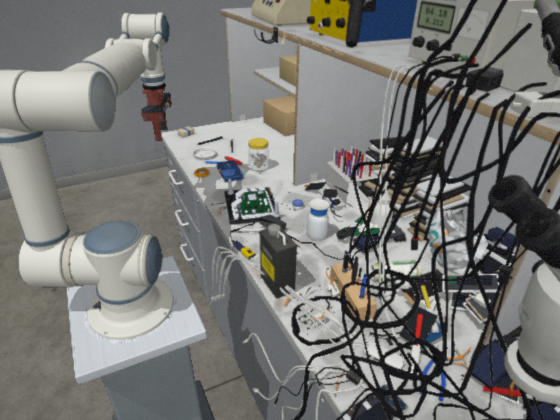

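View pics/top0.png

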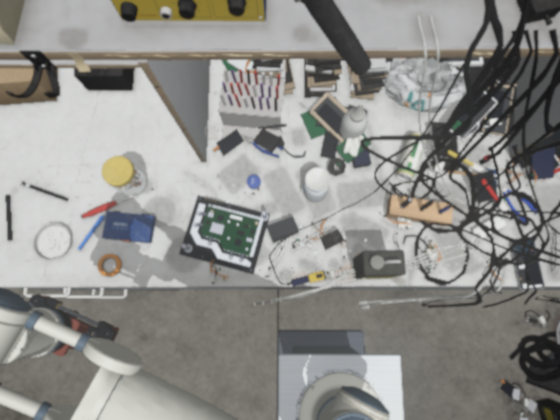

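The top view shows the fixture at about (225,235), the wooden stand at (420,208), the can at (380,263), the bottle at (316,183) and the blue pot at (253,182). I'll enlarge the fixture and stand.

```bash
python3 - <<'E'
import cv2
t=cv2.imread("pics/top0.png"); s=cv2.imread("pics/scene0.png")
a=cv2.resize(t[185:285,170:280],(770,600)[:1]*0 or None,fx=5.4,fy=5.4,interpolation=cv2.INTER_CUBIC)
cv2.imwrite("pics/fix.png",a)
b=cv2.resize(t[180:240,375:470],None,fx=6,fy=6,interpolation=cv2.INTER_CUBIC)
cv2.imwrite("pics/stand.png",b)
c=cv2.resize(s[170:330,210:410],None,fx=3.7,fy=3.7,interpolation=cv2.INTER_CUBIC)
cv2.imwrite("pics/sc.png",c)
E
```

```text
(no output)
```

View pics/fix.png

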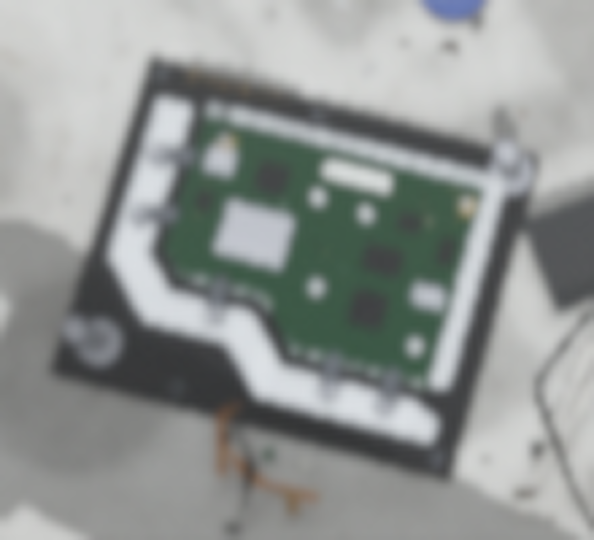

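View pics/stand.png

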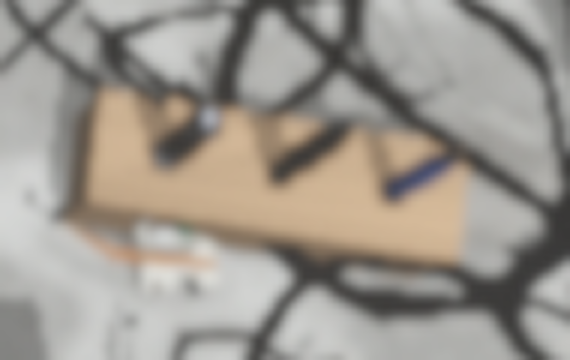

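View pics/sc.png

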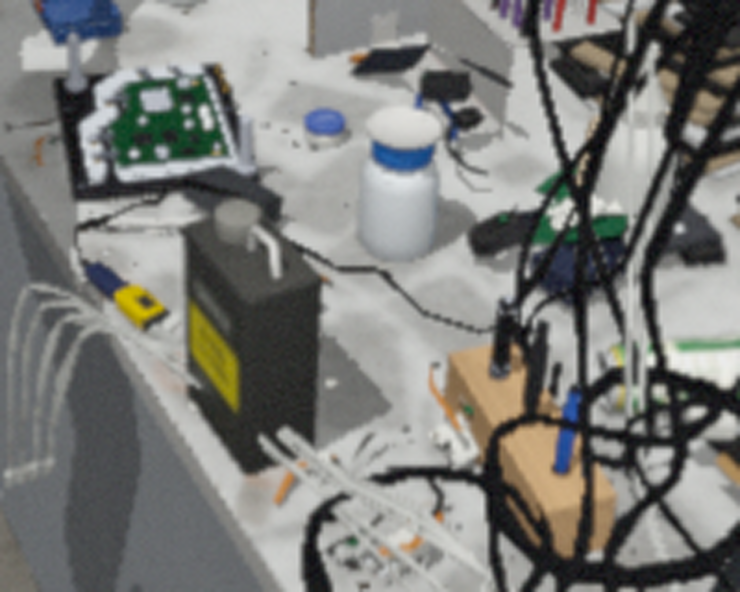

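The fixture's mouth is at the lower right of its crop (435,425), the clips along the lower and left sides, and the pillars at (97,340) and (512,165). In the stand crop the left tool is the pick: it has a steel collar at about (163,160) and a bright end at (208,118).

```bash
cat > h.py <<'E'
import numpy as np,cv2,pickle
cams={n:pickle.load(open(n+".pkl","rb")) for n in("scene","top")}
def K(s): return np.array([[s["fx"],0,s["cx"]],[0,s["fy"],s["cy"]],[0,0,1]])
def ray(n,px,z):
    s=cams[n]; u=cv2.undistortPoints(np.array(px,float).reshape(-1,1,2),K(s),s["dist_coeffs"]).reshape(-1,2)
    d=np.c_[u,np.ones(len(u))]@s["R"]; c=-s["R"].T@s["t"]
    return c+d*((z-c[2])/d[:,2])[:,None]
def proj(n,X):
    s=cams[n]; return cv2.projectPoints(np.array(X,float).reshape(-1,1,3),cv2.Rodrigues(s["R"])[0],s["t"],K(s),s["dist_coeffs"])[0].reshape(-1,2)
E
python3 - <<'E'
from h import *
np.set_printoptions(precision=4,suppress=True)
for n in cams: print(n,-cams[n]["R"].T@cams[n]["t"])
T=cams["top"]["frame"]; hsv=cv2.cvtColor(T,cv2.COLOR_RGB2HSV)
def big(m,x0,x1,y0,y1):
    k=np.zeros_like(m);k[y0:y1,x0:x1]=m[y0:y1,x0:x1]
    cs=cv2.findContours(k,cv2.RETR_EXTERNAL,cv2.CHAIN_APPROX_NONE)[0]
    return max(cs,key=cv2.contourArea).reshape(-1,2)
def rect(name,c,z):
    P=ray("top",c,z)[:,:2]*1000
    (x,y),(w,h),a=cv2.minAreaRect(P.astype(np.float32)); print(name,"centre",x,y,"size",w,h,"ang",a)
# stand
rect("stand",big(cv2.inRange(hsv,(8,60,120),(22,200,255)),380,460,185,235),.052)
g=cv2.inRange(hsv,(35,70,30),(90,255,255)); c=big(g,170,280,185,285); rect("board",c,.0228)
d=cv2.inRange(hsv,(0,0,0),(180,120,75)); c=big(d|g,175,272,190,280); rect("plate",c,.006)
# fixture lower edges etc: pillars from crop
f=lambda p:(170+(p[0]+.5)/5.4-.5,185+(p[1]+.5)/5.4-.5)
P=ray("top",[f((97,342)),f((513,168))],.07); print("pillars",P)
v=P[1]-P[0]; print("yaw",np.degrees(np.arctan2(v[1],v[0])-np.arctan2(-178,138)))
e=lambda p:(375+(p[0]+.5)/6-.5,180+(p[1]+.5)/6-.5)
print("pick collar",ray("top",[e((163,160))],.055),"top",ray("top",[e((208,118))],.123))
print("holes",ray("top",[e((278,180)),e((390,198))],.052))
print("can cap",ray("top",[(376,260)],.18),"bottle",ray("top",[(316,178)],.118))
E
```

```text
scene [ 0.0086 -0.8201  0.7806]
top [0.2859 0.1303 1.1656]
stand centre 527.0480346679688 -218.48379516601562 size 168.39053344726562 61.6682243347168 ang 81.4378433227539
board centre 470.685302734375 282.080078125 size 104.83197784423828 92.35956573486328 ang 75.6158218383789
plate centre 473.48504638671875 284.7454528808594 size 106.06361389160156 94.802978515625 ang 76.4080581665039
pillars [[0.4225 0.3945 0.07  ]
 [0.5073 0.195  0.07  ]]
yaw -14.757870262176313
pick collar [[ 0.5349 -0.1704  0.055 ]] top [[ 0.5376 -0.1717  0.123 ]]
holes [[ 0.5263 -0.2216  0.052 ]
 [ 0.5179 -0.2704  0.052 ]]
can cap [[ 0.3797 -0.0703  0.18  ]] bottle [[0.5957 0.0612 0.118 ]]
```

The ring marks are the pillar feet, since the tops lean outward, so I'll take those at plate height. I'll also fit the plate and board edges and check the reprojection.

```bash
python3 - <<'E'
from h import *
np.set_printoptions(precision=4,suppress=True)
f=lambda p:(170+(p[0]+.5)/5.4-.5,185+(p[1]+.5)/5.4-.5)
cr=[f(p) for p in [(152,60),(537,155),(448,477),(56,373)]]
for z in (.004,.008,.012):
    P=ray("top",[f((97,343)),f((513,168))],z);v=P[1]-P[0]
    print(z,"feet",np.linalg.norm(v),"yaw",np.degrees(np.arctan2(v[1],v[0])-np.arctan2(-178,138)))
    C=ray("top",cr,z)[:,:2]; print(" corners ctr",C.mean(0),[np.linalg.norm(C[i]-C[i-1]) for i in range(4)],
      "yaw",[np.degrees(np.arctan2(*(a-b)[::-1])) for a,b in((C[1],C[2]),(C[0],C[3]))],[np.degrees(np.arctan2(*(a-b)[::-1]))-90 for a,b in((C[0],C[1]),(C[3],C[2]))])
    y=np.radians(-14.8);R=np.array([[np.cos(y),-np.sin(y)],[np.sin(y),np.cos(y)]])
    print(" ctr from feet",P.mean(0)[:2]-R@[.001,-.005])
# subpixel edges by gray/green/dark gradients: project guess features on an enlarged picture
def draw(c,yaw,out):
    y=np.radians(yaw);R=np.array([[np.cos(y),-np.sin(y)],[np.sin(y),np.cos(y)]])
    W=lambda pts,z:np.c_[np.array(pts,float)@R.T/1000+c,np.full(len(pts),z)]
    ims=[]
    for n,(x0,y0,x1,y1),k in(("top",(172,188,278,286),5),("scene",(222,178,282,228),5)):
        im=cv2.resize(np.ascontiguousarray(cams[n]["frame"][y0:y1,x0:x1,::-1]),None,fx=k,fy=k,interpolation=cv2.INTER_CUBIC)
        q=lambda pts,z:(((proj(n,W(pts,z))-[x0,y0]+.5)*k)).round().astype(np.int32)
        cv2.polylines(im,[q([(-52,-92),(-52,-10),(-30,12),(-30,56),(-16,70),(60,70)],.02)],False,(0,0,255),1)
        cv2.polylines(im,[q([(-46.7,-80),(-46.7,-8),(-24.7,14),(-24.7,54),(-14,64.7),(60,64.7)],.0228)],False,(255,0,255),1)
        for z in(.0,.008): cv2.polylines(im,[q([(-86,-106),(86,-106),(86,106),(-86,106)],z)],True,(0,255,255) if z else (255,255,0),1)
        for p in q([(-68,84),(70,-94)],.07): cv2.circle(im,tuple(map(int,p)),4,(0,128,255),1)
        for p in q([(-63,-66),(-63,-36),(-41,30),(-2,81),(30,81)],.026): cv2.circle(im,tuple(map(int,p)),4,(255,0,0),1)
        ims.append(im)
    ims[1]=ims[1][:490]
    h=ims[0].shape[0]; B=np.zeros((h,840,3),np.uint8); B[:,:530]=ims[0]; B[:ims[1].shape[0],530:530+300]=ims[1]; cv2.imwrite(out,B[:,:800])
P=ray("top",cr,.008)[:,:2].mean(0); draw(P,-14.8,"pics/ov1.png")
E
```

```text
0.004 feet 0.23003541019990523 yaw -14.638135470314852
 corners ctr [0.4708 0.3089] [np.float64(0.1692860296023175), np.float64(0.2081569917979296), np.float64(0.1712122399549171), np.float64(0.2071993132378319)] yaw [np.float64(-14.813058078871265), np.float64(-14.491906174597183)] [np.float64(-14.285940320711106), np.float64(-14.816892023537193)]
 ctr from feet [0.4757 0.3097]
0.008 feet 0.2292432519976761 yaw -14.638135470314865
 corners ctr [0.4701 0.3083] [np.float64(0.16870307014944128), np.float64(0.2074401749032577), np.float64(0.17062264733487462), np.float64(0.20648579423945265)] yaw [np.float64(-14.813058078871268), np.float64(-14.491906174597192)] [np.float64(-14.285940320711106), np.float64(-14.816892023537193)]
 ctr from feet [0.475  0.3091]
0.012 feet 0.2284510937954469 yaw -14.638135470314827
 corners ctr [0.4695 0.3077] [np.float64(0.16812011069656513), np.float64(0.20672335800858574), np.float64(0.17003305471483215), np.float64(0.20577227524107342)] yaw [np.float64(-14.813058078871254), np.float64(-14.491906174597196)] [np.float64(-14.285940320711092), np.float64(-14.816892023537193)]
 ctr from feet [0.4744 0.3085]
```

View pics/ov1.png

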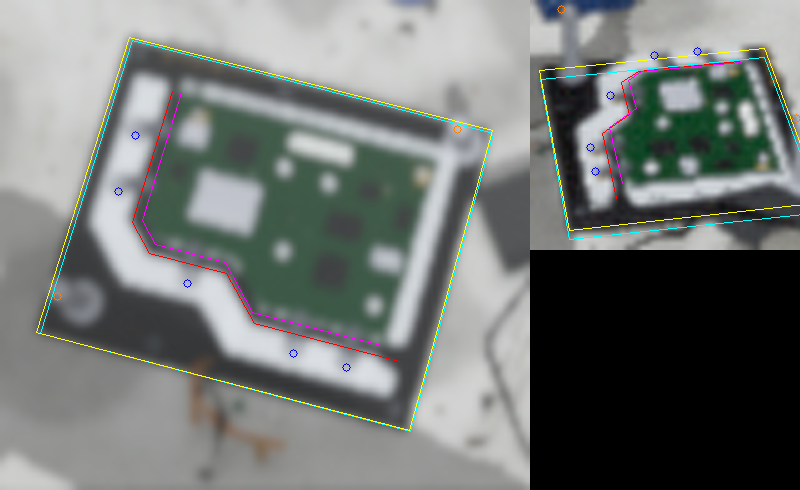

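The overlay fits the plate outline in both views and the clip pivots sit on the clips. I'll refine with averaged brightness profiles across the slot and plate edges.

```bash
python3 - <<'E'
from h import *
np.set_printoptions(precision=1,suppress=True,linewidth=200)
c=np.array([.4701,.3083]);y=np.radians(-14.7);R=np.array([[np.cos(y),-np.sin(y)],[np.sin(y),np.cos(y)]])
def prof(n,a,b,z,off):
    a,b=np.array(a,float),np.array(b,float);d=(b-a)/np.linalg.norm(b-a);nr=np.array([d[1],-d[0]]) # right of travel = board side
    t=np.linspace(0,1,80); out=[]
    for o in off:
        P=a+(b-a)*t[:,None]+nr*o; q=proj(n,np.c_[P@R.T/1000+c,np.full(80,z)]).astype(np.float32)
        v=cv2.remap(cams[n]["frame"],q[:,:1],q[:,1:],cv2.INTER_CUBIC); out.append(np.median(v.reshape(-1,3),0))
    return np.array(out)
off=np.arange(-24,14,1.)
segs={"s01":((-52,-84),(-52,-14)),"s23":((-30,16),(-30,52)),"s45":((-10,70),(56,70))}
for n in cams:
    for k,(a,b) in segs.items():
        p=prof(n,a,b,.02,off); print(n,k); print(np.c_[off,p].T[[0,1,2]].astype(int))
off=np.arange(-8,9,1.)
E=[("x-",(-86,-96),(-86,96)),("y+",(-76,106),(76,106)),("x+",(86,96),(86,-80)),("y-",(60,-106),(-76,-106))]
for n in cams:
    for k,a,b in E:
        p=prof(n,a,b,.006,off).mean(1);print(n,k,p.astype(int))
E
```

```text
scene s01
[[-24 -23 -22 -21 -20 -19 -18 -17 -16 -15 -14 -13 -12 -11 -10  -9  -8  -7  -6  -5  -4  -3  -2  -1   0   1   2   3   4   5   6   7   8   9  10  11  12  13]
 [ 23  29  40  53  72  94 124 151 175 190 198 202 200 196 190 185 181 177 175 175 171 164 154 136 119 101  86  78  69  67  75  79  85  87  87  82  73  63]
 [ 23  28  39  54  73  95 125 155 179 196 203 207 205 199 193 187 182 179 178 177 173 169 158 139 122 104  88  80  72  69  79  85  92  96  99  98  94  88]]
scene s23
[[-24 -23 -22 -21 -20 -19 -18 -17 -16 -15 -14 -13 -12 -11 -10  -9  -8  -7  -6  -5  -4  -3  -2  -1   0   1   2   3   4   5   6   7   8   9  10  11  12  13]
 [ 32  41  49  58  78 109 137 163 182 193 199 198 196 193 191 188 185 181 179 178 176 170 162 151 137 117  98  83  67  66  70  82  85  84  83  75  66  58]
 [ 33  42  50  62  83 114 141 167 185 197 204 203 201 196 194 191 188 184 181 181 178 173 165 154 139 121 103  87  71  70  72  84  92  93  93  90  87  83]]
scene s45
[[-24 -23 -22 -21 -20 -19 -18 -17 -16 -15 -14 -13 -12 -11 -10  -9  -8  -7  -6  -5  -4  -3  -2  -1   0   1   2   3   4   5   6   7   8   9 
[... 1673 characters left out ...]
86 174 156 139 120 105  91  84  82  83  84  86  88  90  90  90  90  90  90]]
scene x- [120 122 123 125 125 123 116 106  94  83  69  57  46  37  30  25  24]
scene y+ [158 155 151 148 149 147 151 152 153 152 154 160 166 162 160 161 157]
scene x+ [182 173 167 157 147 139 125 106  90  80  70  61  54  50  50  56  67]
scene y- [124 124 118 108  98  90  80  69  61  54  48  44  42  41  40  41  40]
top x- [142 141 138 136 133 127 118 107  96  85  74  66  61  58  57  56  57]
top y+ [196 196 194 190 185 177 165 150 133 116  99  87  81  80  86  99 116]
top x+ [203 200 197 191 188 178 167 155 141 126 111  98  88  80  75  73  72]
top y- [184 183 183 182 180 175 170 161 147 133 115  99  86  76  71  68  68]
```

```bash
python3 - <<'E'
from h import *
np.set_printoptions(precision=1,suppress=True,linewidth=220)
c=np.array([.4701,.3083]);y=np.radians(-14.7);R=np.array([[np.cos(y),-np.sin(y)],[np.sin(y),np.cos(y)]])
piv=[(-63,-66),(-63,-36),(-41,30),(-2,81),(30,81)]
o=np.arange(-14,14.1,.5)
for n in cams:
  for i,p in enumerate(piv):
    d,nr=((0,1),(1,0)) if i<3 else ((1,0),(0,-1)); d=np.array(d,float);nr=np.array(nr,float); res=[]
    for w in (-3,0,3,6):
        P=np.array(p,float)+nr*w+o[:,None]*d
        q=proj(n,np.c_[P@R.T/1000+c,np.full(len(o),.026)]).astype(np.float32)
        v=cv2.remap(cams[n]["frame"],q[:,:1],q[:,1:],cv2.INTER_CUBIC).reshape(-1,3).mean(1)
        base=np.interp(o,[-12,12],[v[:8].mean(),v[-8:].mean()]); g=np.clip(base-v-8,0,None); res.append((g@o/g.sum(),g.max()))
    print(n,i,np.array(res).ravel())
E
```

```text
scene 0 [-0.6  4.5 -1.8 23.1 -2.9 44.6 -2.6 65.7]
scene 1 [-1.9  4.  -3.4 21.3 -3.7 33.8 -2.5 47.5]
scene 2 [ nan  0.  -3.6 16.4 -3.9 41.6 -3.6 57.6]
scene 3 [ 5.7 14.   5.5 32.1  5.4 49.1  5.7 58.9]
scene 4 [ 3.1 13.4  4.7 22.8  5.2 44.7  5.7 51.8]
top 0 [ 0.6 12.1  0.9 31.5  0.7 41.6  0.4 50.5]
top 1 [-0.2 12.8  0.1 29.8  0.4 37.6  0.5 43.4]
top 2 [-0.4 12.4 -0.7 29.  -0.6 38.5 -0.1 41.8]
top 3 [ 3.5 28.4  3.5 39.1  4.4 49.4  5.3 52.1]
top 4 [ 3.4 27.6  3.6 37.   4.1 48.8  4.8 53.3]<stdin>:13: RuntimeWarning: invalid value encountered in scalar divide
```

The top-camera cues disagree by about 3 mm in fixture x, while yaw and y are good. I'll start from a middle value and find the slot walls by touch in the flared mouth. First I'll take the pick.

```bash
python3 - <<'E'
from station import r
import numpy as np,cv2,json
np.set_printoptions(precision=4,suppress=True)
O=[180,0,80.8]; p=np.array([.5346,-.1710])
for q in ([*p,.414],[*p,.264],[.397,.233,.3],[.546,.36,.3],[.397,.233,.45]): print(r.inverse_kinematics(q,O))
r.reach([*p,.414],O); r.servo_line([*p,.264],speed=.12)
print(r.sense()["contact_force"])
r.grab(30); s=r.sense(); print(s["opening"],s["gripper_force"],s["contact_force"],s["tcp_pos"],s["orientation"],s["clock"])
r.servo_line([*p,.36],speed=.08); s=r.sense(); print(s["opening"],s["gripper_force"],s["contact_force"],s["clock"])
a=[]
import pickle
for n in("top","scene"):
    f=r.snapshot(n); pickle.dump(f,open(n+"1.pkl","wb"))
    f=f["frame"][:,:,::-1]
    c=f[140:250,350:460] if n=="top" else f[200:310,310:420]
    a.append(cv2.resize(c,None,fx=3.6,fy=3.6,interpolation=cv2.INTER_CUBIC))
cv2.imwrite("pics/grip.png",np.hstack(a))
E
```

```text
[-21.2105  -0.6522  75.5897   0.     105.0625 -12.0105]
[-21.2105   0.3111  89.848    0.      89.8409 -12.0105]
[ 26.173  -16.4987 101.4236  -0.      95.0751  35.373 ]
[30.4185 13.7624 71.6338 -0.     94.6038 39.6185]
[ 26.173  -15.3658  85.2732  -0.     110.0925  35.373 ]
[ 0.5481 -0.9348  0.5827]
0.01187269957715479 30.000052750110626 [ 0.3219 -0.2969  1.1333] [ 0.5346 -0.171   0.264 ] [179.9979   0.0004  80.8011] 5.4
0.01177321284554575 29.999902546405792 [ 0.3448 -0.1868  0.422 ] 6.75
```

View pics/grip.png

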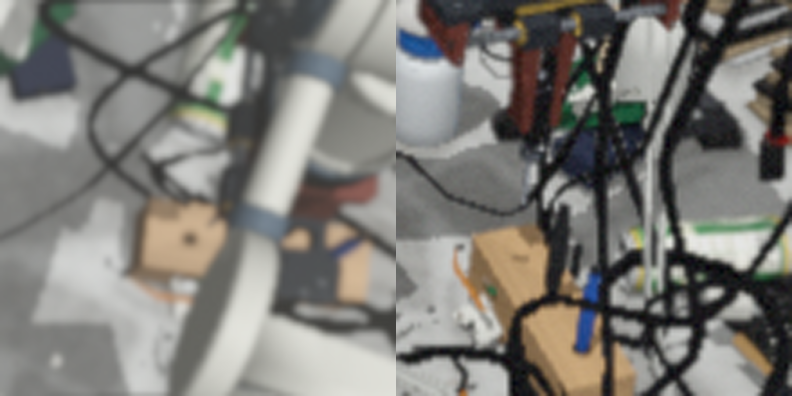

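The grip is good (opening 11.8 mm) and the pick is out; the vacated hole shows in the top panel at (189,239). Next I'll go to the mouth, lower, and find the slot walls by touch.

```bash
cat > m.py <<'E'
from station import r
import numpy as np
np.set_printoptions(precision=2,suppress=True)
y=np.radians(-14.7);R=np.array([[np.cos(y),-np.sin(y)],[np.sin(y),np.cos(y)]])
C=np.array([.4701,.3083])+R@[.0025,.0003]
DZ=.256   # TCP above the point
def go(fx,z,speed=.03): # fixture mm, point height m
    r.servo_line([*(C+R@(np.array(fx,float)/1000)),z+DZ],speed=speed)
def force(base=0,n=3):
    f=[]
    for _ in range(n): r.wait(.02); f.append(r.sense()["contact_force"])
    f=np.mean(f,0)-base; return np.r_[R.T@f[:2],f[2]]
E
python3 - <<'E'
from h import *; print("hole",ray("top",[(402.5,206.4)],.052))
from m import *; import json
go((-52,-89),.17,.22); go((-52,-89),.04,.1); r.wait(.2)
b=np.mean([ (r.wait(.02),r.sense()["contact_force"])[1] for _ in range(8)],0); print("base",b)
for z in (.03,.024,.021,.018,.015):
    go((-52,-89),z,.03); f=force(b); print(z,f)
    if abs(f[2])>4 or np.hypot(*f[:2])>6: break
json.dump(list(b),open("base.json","w")); print(r.sense()["clock"])
E
```

```text
hole [[ 0.53517399 -0.17318242  0.052     ]]
base [ 0.04 -0.12 -0.45]
0.03 [-0.24  0.33  0.2 ]
0.024 [ 0.14 -0.05  0.57]
0.021 [-0.09  0.07 -0.32]
0.018 [ 0.29 -0.43 -0.17]
0.015 [ 0.19 -0.09  0.46]
12.5833
```

```bash
python3 - <<'E'
from m import *; import json
b=np.array(json.load(open("base.json"))); X=-52.;Z=.0145
for Y in (-86,-83,-80,-77):
    for k in range(4):
        go((X,Y),Z,.02); f=force(b)
        if abs(f[0])>1.8: X+=np.sign(f[0])*.8; print("shift",Y,X,f)
        else: break
print("X",X,f)
E_={}
for s in(1,-1):
    for d in np.arange(.5,6,.5):
        go((X+s*d,-77),Z,.02); f=force(b)
        if -s*f[0]>2: break
    E_[s]=X+s*d; print(s,E_[s],f)
    go((X,-77),Z,.02)
X=(E_[1]+E_[-1])/2; go((X,-77),Z,.02); print("centre",X,force(b),r.sense()["clock"])
E
```

```text
X -52.0 [-0.18  0.04 -0.11]
1 -47.5 [-2.65 -0.33  0.54]
-1 -56.5 [ 3.1  -0.55 -0.42]
centre -52.0 [-0.22  0.06  0.51] 20.4333
```

The walls sit symmetrically about the estimated centre line (−47.5 and −56.5 mm), so the estimate is right. Now the run, with lateral force following.

```bash
python3 - <<'E'
from m import *; import json
b=np.array(json.load(open("base.json"))); Z=.0145
W=np.array([(-52,-77),(-52,-10),(-30,12),(-30,56),(-16,70),(-6,70),(60,70)],float)
off=np.array([0,1.]); log=[];mx=0;stop=False
for a,c in zip(W[:-1],W[1:]):
    L=np.linalg.norm(c-a);d=(c-a)/L;n=np.array([-d[1],d[0]]);N=int(np.ceil(L/5))
    for i in range(1,N+1):
        p=a+(c-a)*i/N
        for k in range(6):
            go(p+off,Z,.03); f=force(b,1); fl=f[:2]@n; ft=f[:2]@d; mx=max(mx,np.hypot(*f[:2]))
            if abs(fl)>1.5: off=off+n*np.clip(.25*fl,-.8,.8); log.append((*p,*off,fl,ft,f[2]))
            if abs(fl)<5 and ft>-6: break
        else: stop=True
        if stop: break
    if stop: print("STOP",p,f); break
print(np.array(log)); print("max",mx,"off",off,"clock",r.sense()["clock"])
if not stop:
    go(W[-1]+off,.05,.04); print(r.sense()["clock"])
E
```

```text
[]
max 2.1829728980590097 off [0. 1.] clock 36.7833
37.825
```

The pass ran without a wall touch (at most 2.2 N). I'll raise the pick, check the clips and board, and move back over the stand.

```bash
python3 - <<'E'
from m import *; import cv2
s=r.sense(); p=s["tcp_pos"]; print(s["opening"],s["orientation"])
r.servo_line([p[0],p[1],.42],speed=.2); r.servo_line([.5346,-.171,.42],speed=.25)
a=[]
for n in("top","scene"):
    f=r.snapshot(n)["frame"][:,:,::-1]
    c=f[188:286,172:278] if n=="top" else f[178:276,222:328]
    a.append(cv2.resize(c,None,fx=3.7,fy=3.7,interpolation=cv2.INTER_CUBIC))
cv2.imwrite("pics/after.png",np.hstack(a)); print(r.sense()["clock"])
E
```

```text
0.01175871235072481 [-179.97    0.03   80.8 ]
40.925
```

View pics/after.png

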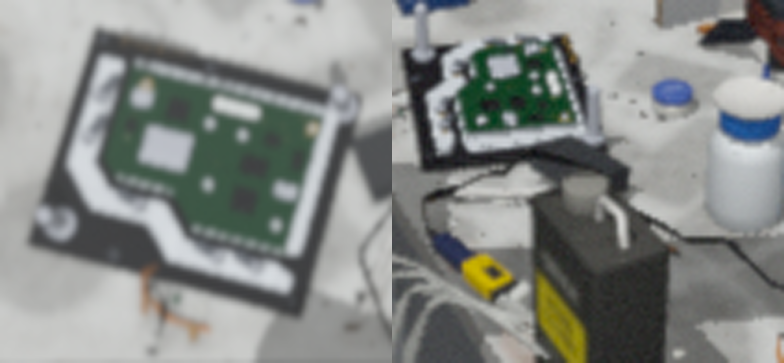

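All five clips now lie along the slot, at (95,95), (110,72), (150,202), (207,245) and (252,262), and the green board shows whole with its edge free. Next I'll insert the pick at the pose where it was taken.

```bash
python3 - <<'E'
from m import *; import json,cv2
b=np.array(json.load(open("base.json"))); q=[.5346,-.171]
r.servo_line([*q,.312],speed=.1); ok=True
for z in (.304,.296,.285,.275,.268,.2645):
    r.servo_line([*q,z],speed=.05); f=force(b,2); print(z,f)
    if abs(f[2])>6: ok=False;break
if ok:
    r.let_go(); r.wait(.3); r.servo_line([*q,.42],speed=.12); p=r.sense(); print(p["contact_force"],p["clock"])
    r.reach([.40,.05,.45],[180,0,80.8])
    a=[]
    for n in("top","scene"):
        f=r.snapshot(n)["frame"][:,:,::-1]
        c=f[170:250,370:470] if n=="top" else f[240:320,320:420]
        a.append(cv2.resize(c,None,fx=4,fy=4,interpolation=cv2.INTER_CUBIC))
    cv2.imwrite("pics/end.png",np.hstack(a)); print(r.sense()["clock"])
E
```

```text
0.304 [-0.57 -1.09 -0.18]
0.296 [ 0.62  0.04 -0.82]
0.285 [ 1.1  -0.47 -0.32]
0.275 [ 1.7   0.74 -0.57]
0.268 [ 1.34 -0.05 -1.02]
0.2645 [ 1.35 -0.16 -0.57]
[-0.12 -0.6   0.15] 47.2167
48.3333
```

View pics/end.png

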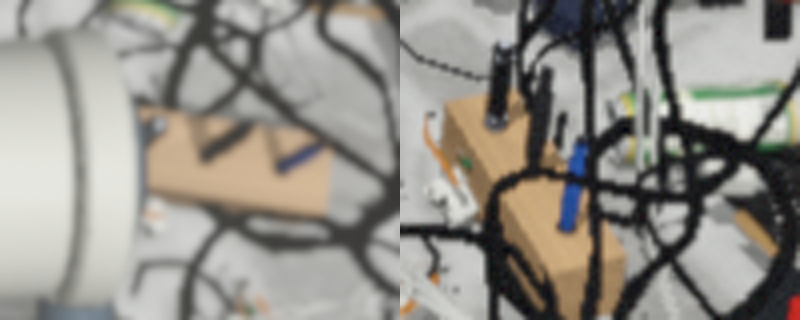

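The pick stands upright in its hole, with the collar on the stand's top at about (495,122) in the right panel, as at the start. I'm handing in.

```bash
python3 -c "
from station import r
print(r.hand_in())"
```

```text
the job is handed in; nothing more can be done
None
```

I drew the pick along the whole slot in one pass with light contact (2.2 N at most). In the pictures all five clips are swung clear, the board looks risen and the pick is upright in its hole; I handed the job in at about 48 s, and no verdict was returned.

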